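Close up the row of kiln props and shut the keeper

ROBOT

A 7-joint arm with a two-finger parallel gripper is mounted at the origin on a cart in front of the work surface, level with it; the furniture and walls round the work are solid. World frame = base frame: x ahead of the robot, y to its left, z up, the work surface at z = 0. Lengths are in mm, angles in rad, forces in N, time in s.
With the tool pointing down it reaches from about 425 to 950 mm from the base axis. Payload 4.7 kg.
Tool frame: the origin (TCP) lies midway between the tips of the shut fingers; the grasp point (between the pads) lies robot.pinch_z behind it (robot.pinch_z is the distance from the TCP to the grasp point, in mm); z points along the fingers, y is the line along which they close (so a half turn about z gives the same grasp; the last joint's range is limited). The gripper opens to 87 mm and grips with 3 to 60 N. Pads are 19 mm wide; open, the fingers measure 117 mm over their backs; the gripper's body (75 mm by 190 mm) begins 51 mm behind the grasp point.
Start: joints at [1.084, 0.469, -0.049, 1.532, 0.024, 1.141, -0.082], TCP at [298.381, -605.49, 222.573] pointing down, gripper open.
Joint ranges: [-2.59, 2.59], [-0.33, 1.99], [-1.39, 1.29], [0.1, 2.45], [-1.04, 4.18], [0.21, 1.99], [-2.66, 2.66]. Speed limits (rad/s): [2.57, 2.57, 3.14, 3.14, 3.14, 3.14, 3.14].

INTERFACE

Orientations are given as a unit quaternion [x, y, z, w].
In Python, from station import robot, eyes gives the robot as it stands.
- The arm moves only by the shell command python3 -m crank 'ROWS'. ROWS is a JSON object whose key "ticks" holds a list of rows, 1 to 5 of them, each of 7 numbers: the opening from 0.0 (shut) to 1.0 (fully open), then dx, dy, dz in shares of the most that a row can go, 1 being 62.5 mm, then a rotation vector rx, ry, rz in fractions of the full range, 1 being pi/2 rad; each row shifts and turns the commanded pose from where the row before left it, along the tool's axes as they then stand; what a row does not reach is not made up. A row lasts 1/8 s, in which the tool goes at most 62.5 mm and 0.188 rad, less where a joint would pass 70% of its speed; a pose out of reach is approached as far as the arm can. The fingers move at their own pace and stop on an object; the grip force is fixed at half the most. Time passes only in rows, so rows that do not move let the fingers close. It prints the time, the measured TCP pose, the force, the opening and the grip force at its end. Shift and turn numbers lie between -1 and 1, and a call with a number outside is refused. Input that does not fit is refused with a message, and nothing moves.
- robot.get_state(): the state, without advancing time (a new reading comes with each control period).
- eyes.grab_frame(name): name is "scene" or "side" or "wrist"; returns the picture (384x512x3 uint8, blue, green, red); there is no depth.
- eyes.camera_model(name): a dict with "intrinsics" (3x3 intrinsics, pixels), "R" (3x3) and "t" (3): a world point X has camera coordinates R X + t. Camera axes: x right, y down, z forward; pixel columns grow to the right and rows downward; lengths in mm; the calibration is good to about 2 mm. A picture is of the moment at which its call begins: read the wrist's pose just before it. camera_model takes no time and is no camera call; for the wrist camera it gives the pose at the moment of the call.
- robot.job_done(): hands the job in; it is judged then, once.
The state is a dict: "clock": time; "joints": joint angles; "joint_vel": joint speeds; "joint_torque": joint torques, N m; "eef_pos": TCP position; "orientation": TCP orientation; "contact_force": force on the tool from outside, world axes, zero at the start; "moment": the same for the moment, N m; "gripper_width": opening from 0.0 (shut) to 1.0 (fully open); "gripper_force": force on a finger pad.
Only numpy, scipy, OpenCV 4.12 (cv2) and the standard library are available. Lean on these libraries where they do the work, as an engineer would, in place of code of your own. Each camera call takes 0.05 s, during which the arm holds its last target. There are 200 camera calls.

TASK

Push the row of four kiln props along the rack as one train, with the fingertips on the last prop only, until the row is tight against the wooden end stop; then push the swing bar fully shut across the track behind it. Push gently, do not lift or tip any prop or touch the other three, leave the things beside the rack where they stand, and finish with the robot clear of everything.

Things in the scene. Friction and masses are not known exactly. Their poses are not given: they have to be found in the camera images.
- rack: Wooden rack for kiln props, screwed to the table: board 360 x 100 mm, 12 mm thick. Origin at the centre of its underside, on the table; x from the end stop (negative) to the open end (positive), z up. The track on it is centred on y = 0, 38.5 mm wide between two fences 8 mm thick, their tops 24 mm above the table, ending at x = +125 mm.
- stop_face (a point): Centre of the end stop's face at track level, at rack x = -155, y = 0, z = 12 mm. The stop is a wooden block across the track, 70 mm wide, its top 57 mm above the table.
- row_home (a point): Point on the track (rack x = -11, y = 0, z = 12 mm) where the rear face of the last prop stands when the row of four (144 mm long) is tight against the stop.
- keeper (a joint): Wooden swing bar on a pivot beside the track (rack +y side). At q rad it points along (cos q, -sin q) in rack x, y: 0 = beside the track, towards the open end; negative (to -0.6) = swung outward; 1.57 = fully shut across the track against its own stop, 4 mm behind a row that is home. It turns stiffly (about 1 N at its end), stays where left, cannot shut unless the row is home.
- keeper_pivot (a point): On the keeper's upright pivot axis at the bar's mid-height, at rack x = -1, y = +38, z = 36 mm. The bar is 66 mm long from here, 12 mm thick, 26 to 46 mm above the table; the pivot screw's head ends at 49 mm.
- keeper_end (a point): In the middle of the keeper bar's thickness and height, 46 mm from the pivot and 20 mm from its free end: a good place to push its side.
- prop_1: Kiln prop no. 1 of the row (1 nearest the stop, 4 last, at the open end): an upright pale fired-clay block, 36 x 36 mm and 50 mm tall, edges of the top stepped by 1.5 mm, with an 18 mm round hole down its middle, about 0.12 kg. Origin at the centre of its underside, z up, sides along its x and y.
- prop_2: Kiln prop no. 2 of the row (1 nearest the stop, 4 last, at the open end): an upright pale fired-clay block, 36 x 36 mm and 50 mm tall, edges of the top stepped by 1.5 mm, with an 18 mm round hole down its middle, about 0.12 kg. Origin at the centre of its underside, z up, sides along its x and y.
- prop_3: Kiln prop no. 3 of the row (1 nearest the stop, 4 last, at the open end): an upright pale fired-clay block, 36 x 36 mm and 50 mm tall, edges of the top stepped by 1.5 mm, with an 18 mm round hole down its middle, about 0.12 kg. Origin at the centre of its underside, z up, sides along its x and y.
- prop_4: Kiln prop no. 4 of the row (1 nearest the stop, 4 last, at the open end): an upright pale fired-clay block, 36 x 36 mm and 50 mm tall, edges of the top stepped by 1.5 mm, with an 18 mm round hole down its middle, about 0.12 kg. Origin at the centre of its underside, z up, sides along its x and y.
- stamp: Bystander: wooden texture stamp with a knob, 42 x 42 x 56 mm, beside the rack on its -y side. Origin at the centre of its underside.
- cup: Bystander: small pale bisque cup, 62 mm wide, 58 mm tall, beside the rack on its -y side, nearer the open end. Origin at the centre of its underside.
- bottle: Bystander: small squeeze bottle, 34 mm wide, 87 mm tall, beside the rack on its +y side, near the stop. Origin at the centre of its underside.
There are look-alikes about, which are no part of the job. Leave any green or red look-alike of the prop_2 alone. Leave any black look-alike of the prop_1 alone.

How it is judged (in metres and radians):
On the way, in this order (a step that is already met when the one before it is completed fails the run):
1. the whole row is home against the end stop (each prop within 3 mm), the keeper not yet closed (x of prop_1 in the frame of rack between -0.14 and -0.134 m and x of prop_2 in the frame of rack between -0.104 and -0.098 m and x of prop_3 in the frame of rack between -0.068 and -0.062 m and x of prop_4 in the frame of rack between -0.032 and -0.026 m and z of each of prop_1, prop_2, prop_3, prop_4 in the frame of rack below 0.016 m), for 0.2 s.
2. the keeper is swung shut behind the row (joint over 1.5 rad) (value of joint keeper above 1.5 rad), for 0.2 s.
At the end, for the whole second after the job is handed in: All four props stand upright on the track (within 0.06 rad), at rest, each within 3 mm of its place in a tight row against the end stop, and the keeper is closed behind them (joint over 1.5 rad) (all of step 1 and value of joint keeper above 1.5 rad and angle between each of prop_1, prop_2, prop_3, prop_4's own z axis and vertical below 0.06 rad and linear speed of each of prop_1, prop_2, prop_3, prop_4 below 0.01 m/s); the robot touches nothing.
It fails at once if a prop is lifted more than 8 mm off the track (z of any of prop_1, prop_2, prop_3, prop_4 in the frame of rack above 0.02 m).
It fails at once if a prop is tipped by more than 0.3 rad (angle between any of prop_1, prop_2, prop_3, prop_4's own z axis and vertical above 0.3 rad).
It fails at once if the robot presses on one of the first three props (over 1 N) (contact force between any of the fingers, the arm and prop_1 above 1 N or contact force between any of the fingers, the arm and prop_2 above 1 N or contact force between any of the fingers, the arm and prop_3 above 1 N).
It fails at once if the row is rammed into the rack (over 45 N on the first prop) (contact force between prop_1 and rack above 45 N).
It fails at once if the stamp, the cup or the bottle is moved by more than 20 mm (distance of any of stamp, cup, bottle from where it was at the start of the episode above 0.02 m).
It also fails if it takes over 45 s, if anything falls off the work surface, if the arm or the gripper's body presses on something with over 40 N, if the wrist force passes 120 N, or if a joint passes its speed limit or range.

## Working session

There is one attempt and no reset: what is moved stays moved. The work goes in short steps, Python scripts to look and compute and a shell command to move; the robot and the scene stay as the last step left them, time stands still between calls to the robot, and variables do not carry over. Pictures are saved under pics/ and viewed, at most 10 in all, crops included, and the job is handed in when it is done.

```bash
mkdir -p pics; ls
python3 - <<'E'
from station import robot, eyes
import cv2
s=robot.get_state();print(s,robot.pinch_z)
for n in("scene","side"):
    im=eyes.grab_frame(n);cv2.imwrite(f"pics/{n}0.png",im);m=eyes.camera_model(n);print(n,m)
E
```

```text
pics
{'clock': 0.0, 'joints': array([ 1.08410116,  0.46945753, -0.04861753,  1.53371187,  0.02408086,
        1.14100495, -0.08231326]), 'joint_vel': array([ 5.02883041e-04, -2.04991608e-03,  6.61982187e-04, -1.40193303e-05,
        8.93135732e-05,  1.27291481e-03,  9.08176990e-04]), 'joint_torque': array([-3.74768670e-04, -5.07971478e+01, -8.05370836e-02, -2.36154985e+01,
       -6.12321217e-02,  3.79889191e-02,  2.03873969e-04]), 'eef_pos': array([ 298.08457317, -604.93070672,  221.48106531]), 'orientation': array([ 9.73913135e-01,  2.26918946e-01, -2.49316523e-04, -9.66822320e-04]), 'contact_force': array([ 0.20096884, -0.17021406,  0.11545371]), 'moment': array([-0.05117682, -0.01629857,  0.00674852]), 'gripper_force': 0.0, 'gripper_width': 1.0037727367962839} 18.700000000000003
scene {'intrinsics': array([[436.11889806,   0.        , 248.23037837],
       [  0.        , 436.11889806, 189.93537324],
       [  0.        ,   0.        ,   1.        ]]), 'R': array([[ 0.75690701, -0.65340994, -0.012134  ],
       [-0.25615561, -0.2795458 , -0.92533153],
       [ 0.60122881,  0.70349812, -0.3789648 ]]), 't': array([-373.20317169,  192.86025878,  548.86196237])}
side {'intrinsics': array([[394.28240113,   0.        , 259.64331789],
       [  0.        , 394.28240113, 191.65518556],
       [  0.        ,   0.        ,   1.        ]]), 'R': array([[ 0.99829882,  0.05756782,  0.0092419 ],
       [ 0.03845157, -0.53089163, -0.84656692],
       [-0.04382856,  0.84548213, -0.53220206]]), 't': array([-504.02007555,   29.57561475,  903.32944423])}
```

View pics/scene0.png

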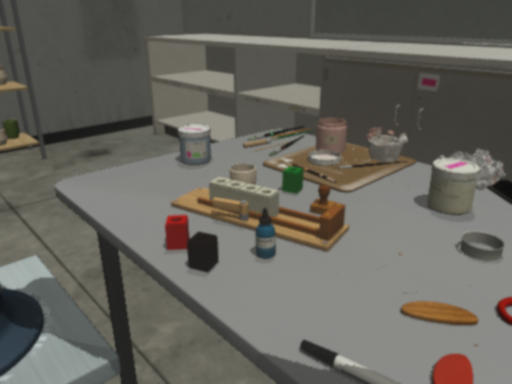

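View pics/side0.png

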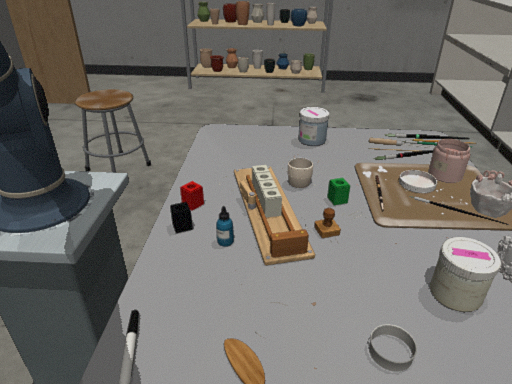

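The side view shows the rack running from the stop at (289,240) to the open end at about (245,172). The four pale props are at (262–271, 170–212). The cup is at (300,173), the stamp at (327,222) and the bottle at (225,228). The look-alikes are green (339,191), red (192,195) and black (181,217); they stand off the rack and I'll leave them alone. The pale train on the rack is the row described. Next I'll confirm that in one enlarged crop.

Run:
```python
import cv2,numpy as np
a=cv2.imread("pics/side0.png")[155:265,225:325];b=cv2.imread("pics/scene0.png")[165:250,165:355]
a=cv2.resize(a,None,fx=5,fy=5,interpolation=cv2.INTER_CUBIC)[:550,:400+100];cv2.imwrite("pics/sidecrop.png",a)
b=cv2.resize(b,None,fx=4.2,fy=4.2,interpolation=cv2.INTER_CUBIC);cv2.imwrite("pics/scenecrop.png",b)
```

```text
(no output)
```

View pics/sidecrop.png

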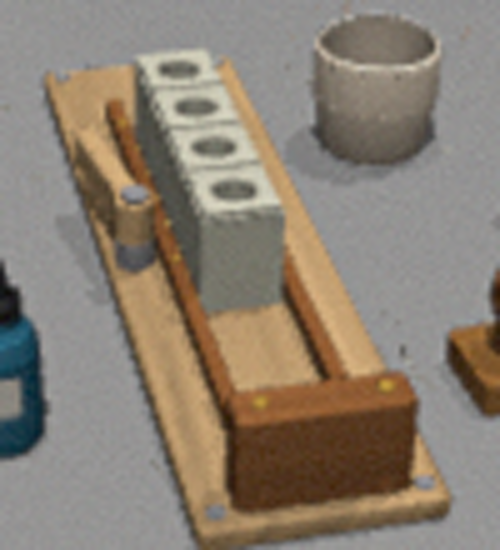

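View pics/scenecrop.png

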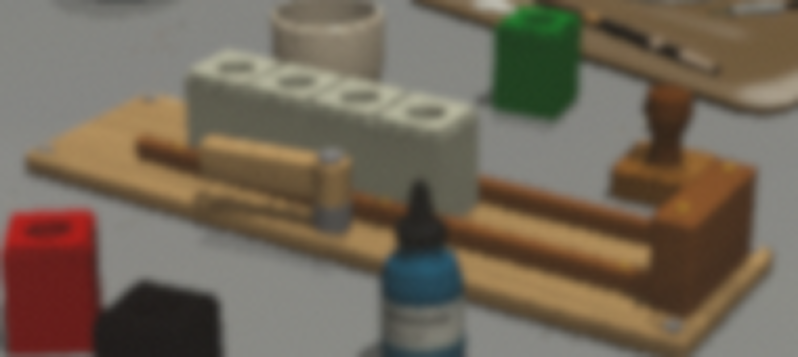

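```bash
cat > h.py <<'E'
import numpy as np, cv2
from station import robot, eyes
from scipy.optimize import least_squares
from scipy.spatial.transform import Rotation as Ro
CM={n:eyes.camera_model(n) for n in("scene","side")}
def proj(n,X):
    m=CM[n];c=m["R"]@np.asarray(X,float)+m["t"];p=m["intrinsics"]@c;return p[:2]/p[2]
def ray(n,px,z):
    m=CM[n];d=m["R"].T@np.linalg.solve(m["intrinsics"],[px[0],px[1],1]);o=-m["R"].T@m["t"];return o+d*(z-o[2])/d[2]
def sc(x,y,n): return (225+(x+.5)/5-.5,155+(y+.5)/5-.5) if n=="side" else (165+(x+.5)/4.2-.5,165+(y+.5)/4.2-.5)
def r2w(p,P): c,s=np.cos(p[2]),np.sin(p[2]);return np.array([p[0]+c*P[0]-s*P[1],p[1]+s*P[0]+c*P[1],P[2]])
def w2r(p,X): c,s=np.cos(p[2]),np.sin(p[2]);d=np.array(X[:2])-p[:2];return np.array([c*d[0]+s*d[1],-s*d[0]+c*d[1]])
E
cat > fit.py <<'E'
from h import *
obs=[("side",(203,530),(-180,50,12)),("side",(448,495),(-180,-50,12)),("side",(45,72),(180,50,12)),("side",(133,193),(-1,38,49)),
("side",(230,393),(-155,35,57)),("side",(411,373),(-155,-35,57)),
("scene",(27,158),(180,50,12)),("scene",(772,255),(-180,-50,12)),("scene",(680,343),(-180,50,12)),("scene",(145,97),(180,-50,12)),("scene",(335,153),(-1,38,49)),("scene",(651,212),(-155,35,57)),("scene",(715,153),(-155,-35,57))]
f=lambda p:np.concatenate([proj(n,r2w(p,P))-sc(*c,n) for n,c,P in obs])
r=least_squares(f,[560,0,1.8],x_scale=[1,1,.01],loss="soft_l1");p=r.x;print(p.round(3));print(f(p).reshape(-1,2).round(1))
np.save("rack.npy",p)
for n,c,z in [("side",(137,55),62),("side",(210,52),62),("side",(200,213),62),("side",(283,207),62),("side",(180,69),62),("side",(196,106),62),("side",(215,147),62),("side",(234,189),62),("side",(200,305),12),("side",(282,300),12),
("scene",(186,75),62),("scene",(233,50),62),("scene",(240,67),62),("scene",(298,81),62),("scene",(360,96),62),("scene",(428,111),62),
("side",(82,133),46),("scene",(205,140),46),("side",(115,102),24)]:
    print(n,c,w2r(p,ray(n,sc(*c,n),z)).round(1))
for P in [(-1,38,49),(-11,0,12),(60,0,45)]: print(P,r2w(p,P).round(1))
E
python3 fit.py
```

```text
[523.047  17.201   1.848]
[[-0.3  1. ]
 [ 1.9  0.5]
 [-0.4  0.4]
 [ 0.5  0.2]
 [-0.5 -0. ]
 [-0.7 -0.8]
 [-1.4 -1.3]
 [ 0.8 -2. ]
 [ 0.8 -0.4]
 [ 0.5 -1.7]
 [-1.   0.1]
 [-0.7  0.2]
 [ 0.2  0.2]]
side (137, 55) [99.9 16.6]
side (210, 52) [ 95.8 -18.3]
side (200, 213) [-41.2  18.8]
side (283, 207) [-43.8 -16.5]
side (180, 69) [82.2 -0.5]
side (196, 106) [46.6  0.1]
side (215, 147) [9.5 0.1]
side (234, 189) [-25.9   0.3]
side (200, 305) [-37.7  17.1]
side (282, 300) [-41.4 -18.7]
scene (186, 75) [94.1 21.3]
scene (233, 50) [ 95.4 -18.2]
scene (240, 67) [78.3 -1. ]
scene (298, 81) [43.5 -0.5]
scene (360, 96) [7.8 0.1]
scene (428, 111) [-28.7  -0.8]
side (82, 133) [60.  50.7]
scene (205, 140) [61.1 50.4]
side (115, 102) [123.  23.]
(-1, 38, 49) [486.8   5.8  49. ]
(-11, 0, 12) [526.1   6.6  12. ]
(60, 0, 45) [506.6  74.9  45. ]
```

The rack fit is good: origin (523, 17), yaw 1.848 rad, and the row's rear face is at rack x ≈ 98. I'll swing in an arc over the table to a point behind the row, closing the fingers on the way.

Careful with the scale: shifts go in shares of 62.5 mm and turns go in shares of pi/2 rad. That gives: 58 mm is 0.928, -10 mm is -0.16, -0.1 rad / 1.5708 = -0.0637.

```bash
R="go"; python3 -m crank '{"ticks": [[0,0.928,-0.16,0,0,0,-0.0637],[0,0.928,-0.16,0,0,0,-0.0637],[0,0.928,-0.16,0,0,0,-0.0637],[0,0.928,-0.16,0,0,0,-0.0637],[0,0.928,-0.16,0,0,0,-0.0637]]}' && python3 -m crank '{"ticks": [[0,0.928,-0.16,0,0,0,-0.0637],[0,0.928,-0.16,0,0,0,-0.0637],[0,0.928,-0.16,0,0,0,-0.0637],[0,0.928,-0.16,0,0,0,-0.0637],[0,0.928,-0.16,0,0,0,-0.0637]]}' && python3 -m crank '{"ticks": [[0,0.928,-0.16,0,0,0,-0.0637],[0,0.928,-0.16,0,0,0,-0.0637],[0,0.928,-0.16,0,0,0,-0.0637],[0,0.928,-0.16,0,0,0,-0.0573],[0,0,0,0,0,0,0]]}'
cat > where.py <<'E'
from h import *
import sys
p=np.load("rack.npy");s=robot.get_state();R=Ro.from_quat(s["orientation"]).as_matrix()
e=s["eef_pos"];print("t",s["clock"],"rack",w2r(p,e).round(1),"z",e[2].round(1),"F(rack)",w2r([0,0,p[2]],s["contact_force"]).round(2),s["contact_force"][2].round(2),"w",round(s["gripper_width"],2))
y=R[:,1];print("yaw err of tool y vs rack y",round((np.arctan2(y[1],y[0])-p[2]-np.pi/2+np.pi/2)%np.pi-np.pi/2,4),"tilt",R[:2,2].round(4))
if len(sys.argv)>3:
    t=r2w(p,[float(a) for a in sys.argv[1:4]]);print("tool shift",(R.T@(t-e)).round(1))
E
python3 where.py 122 0 222
```

```text
clock: 0.72
eef_pos: [496.3, -389.0, 222.1]
orientation: [0.887, 0.462, -0.0, -0.0]
contact_force: [0.7, -0.7, 0.6]
gripper_width: 0.516
gripper_force: 0.0
clock: 1.35
eef_pos: [565.2, -106.0, 222.2]
orientation: [0.745, 0.667, -0.0, -0.0]
contact_force: [0.6, 0.1, 0.3]
gripper_width: 0.022
gripper_force: 0.0
clock: 1.98
eef_pos: [514.6, 126.5, 222.8]
orientation: [0.599, 0.801, 0.001, -0.001]
contact_force: [0.3, -1.0, 0.9]
gripper_width: 0.006
gripper_force: 0.0
t 1.975 rack [107.5 -21.8] z 222.8 F(rack) [-1.   -0.01] 0.86 w 0.01
yaw err of tool y vs rack y 0.0098 tilt [-0.0005  0.0019]
tool shift [ 14.7 -21.6   0.8]
```

In the tool's units: 60 mm is 0.96, 50 mm is 0.8, 0.01 rad / 1.5708 = 0.0064.

```bash
python3 -m crank '{"ticks": [[0,0.352,-0.344,0,0,0,0.0064],[0,0,0,0.96,0,0,0],[0,0,0,0.96,0,0,0],[0,0,0,0.8,0,0,0],[0,0,0,0,0,0,0]]}'
python3 - <<'E'
from h import *
cv2.imwrite("pics/side1.png",cv2.resize(eyes.grab_frame("side")[120:270,200:350],None,fx=4,fy=4,interpolation=cv2.INTER_CUBIC))
E
python3 where.py 110 0 34
```

```text
clock: 2.6
eef_pos: [487.5, 134.2, 49.3]
orientation: [0.607, 0.795, -0.004, -0.003]
contact_force: [0.4, -0.2, 0.2]
gripper_width: 0.004
gripper_force: 0.0
t 2.65 rack [122.8  -0.3] z 51.8 F(rack) [-0.55  0.78] 0.53 w 0.01
yaw err of tool y vs rack y -0.0112 tilt [-0.003  -0.0009]
tool shift [-12.8  -0.1  17.8]
```

View pics/side1.png

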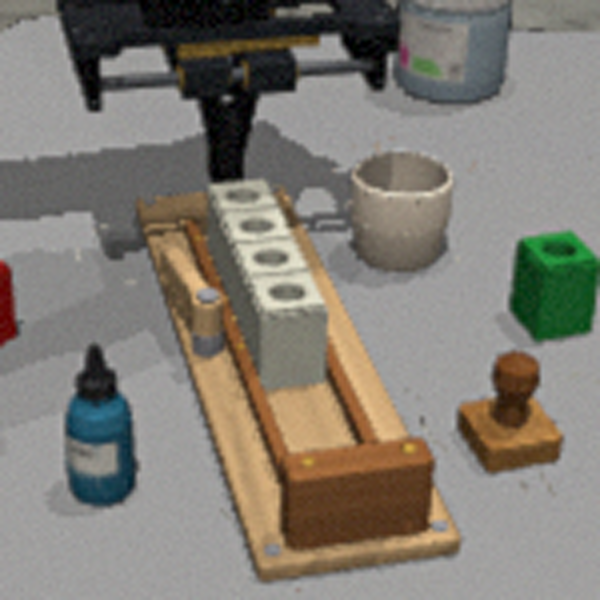

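The shut fingers at (228,150) in the crop stand behind the last prop, in line with the row, and nothing is disturbed. I'll lower them to push height and approach slowly.

In the tool's units: 17 mm is 0.272, -4 mm is -0.064, 0.01 rad / 1.5708 = 0.0064.

```bash
python3 -m crank '{"ticks": [[0,0,0,0.272,0,0,0.0064],[0,-0.064,0,0,0,0,0],[0,-0.064,0,0,0,0,0],[0,-0.064,0,0,0,0,0],[0,0,0,0,0,0,0]]}'; python3 where.py 107.5 0 34;  python3 -m crank '{"ticks": [[0,-0.064,0,0,0,0,0],[0,-0.064,0,0,0,0,0],[0,-0.064,0,0,0,0,0],[0,-0.064,0,0,0,0,0],[0,-0.064,0,0,0,0,0]]}'; python3 where.py 1.5 0 34
```

```text
clock: 3.28
eef_pos: [493.7, 124.1, 35.9]
orientation: [0.611, 0.792, 0.0, 0.0]
contact_force: [0.2, 0.1, 1.2]
gripper_width: 0.003
gripper_force: 0.0
t 3.275 rack [110.8  -1.1] z 35.9 F(rack) [ 0.01 -0.23] 1.21 w 0.0
yaw err of tool y vs rack y -0.0214 tilt [ 0.0009 -0.0002]
tool shift [-3.4 -1.   1.9]
clock: 3.9
eef_pos: [498.6, 105.7, 35.8]
orientation: [0.61, 0.792, 0.001, 0.0]
contact_force: [-0.9, 4.0, 3.1]
gripper_width: 0.006
gripper_force: 2.2
t 3.9 rack [91.8 -0.8] z 35.8 F(rack) [ 4.09 -0.28] 3.07 w 0.01
yaw err of tool y vs rack y -0.0199 tilt [0.0006 0.0008]
tool shift [-90.3   1.    1.7]
```

In the tool's units: -4 mm is -0.064, -0.01 rad / 1.5708 = -0.0064.

```bash
python3 -m crank '{"ticks": [[0,-0.064,0,0,0,0,-0.0064],[0,-0.064,0,0,0,0,-0.0064],[0,-0.064,0,0,0,0,0],[0,-0.064,0,0,0,0,0],[0,-0.064,0,0,0,0,0]]}'; python3 where.py 1.5 0 34;  python3 -m crank '{"ticks": [[0,-0.064,0,0,0,0,0],[0,-0.064,0,0,0,0,0],[0,-0.064,0,0,0,0,0],[0,-0.064,0,0,0,0,0],[0,-0.064,0,0,0,0,0]]}'; python3 where.py 1.5 0 34;  python3 -m crank '{"ticks": [[0,-0.064,0,0,0,0,0],[0,-0.064,0,0,0,0,0],[0,-0.064,0,0,0,0,0],[0,-0.064,0,0,0,0,0],[0,0,0,0,0,0,0]]}'; python3 where.py 1.5 0 34
python3 - <<'E'
from h import *
cv2.imwrite("pics/side2.png",cv2.resize(eyes.grab_frame("side")[120:270,200:350],None,fx=4,fy=4,interpolation=cv2.INTER_CUBIC))
E
```

```text
clock: 4.53
eef_pos: [503.8, 86.0, 35.7]
orientation: [0.603, 0.798, 0.0, -0.0]
contact_force: [-1.0, 5.4, 3.2]
gripper_width: 0.003
gripper_force: 2.5
t 4.525 rack [71.4 -0.3] z 35.7 F(rack) [ 5.42 -0.55] 3.2 w 0.0
yaw err of tool y vs rack y -0.0002 tilt [0.0001 0.0002]
tool shift [-69.9  -0.3   1.7]
clock: 5.15
eef_pos: [509.2, 66.8, 35.6]
orientation: [0.603, 0.798, 0.0, -0.0]
contact_force: [-1.2, 5.1, 3.9]
gripper_width: 0.007
gripper_force: 2.6
t 5.15 rack [51.5 -0.2] z 35.6 F(rack) [ 5.24 -0.26] 3.87 w 0.01
yaw err of tool y vs rack y -0.0002 tilt [-0.0001  0.0002]
tool shift [-50.   -0.2   1.6]
clock: 5.78
eef_pos: [513.6, 50.6, 35.4]
orientation: [0.603, 0.798, -0.0, 0.0]
contact_force: [0.0, 2.3, 2.4]
gripper_width: 0.005
gripper_force: 1.4
t 5.775 rack [34.7 -0. ] z 35.4 F(rack) [ 2.23 -0.65] 2.37 w 0.0
yaw err of tool y vs rack y -0.0009 tilt [-0.0002 -0.0008]
tool shift [-33.2  -0.    1.4]
```

View pics/side2.png

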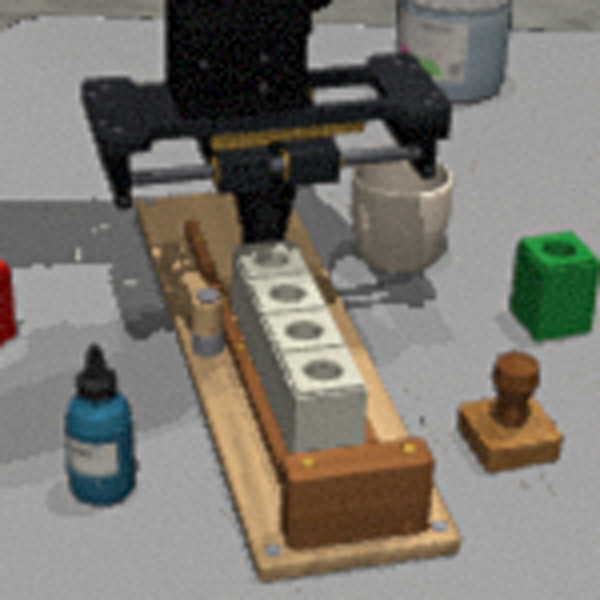

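The train moves as one, the props are upright and in a tight line, and the keeper and bystanders are untouched. The gripper's side lugs pass well above the cup. I'll keep pushing, then go slowly for the final contact.

In the tool's units: -4 mm is -0.064.

```bash
python3 -m crank '{"ticks": [[0,-0.064,0,0,0,0,0],[0,-0.064,0,0,0,0,0],[0,-0.064,0,0,0,0,0],[0,-0.064,0,0,0,0,0],[0,-0.064,0,0,0,0,0]]}'; python3 where.py 1.5 0 34;  python3 -m crank '{"ticks": [[0,-0.032,0,0,0,0,0],[0,-0.032,0,0,0,0,0],[0,-0.032,0,0,0,0,0]]}'; python3 where.py 1.5 0 34
```

```text
clock: 6.45
eef_pos: [518.9, 31.6, 35.4]
orientation: [0.603, 0.798, -0.0, -0.0]
contact_force: [-0.7, 3.2, 2.0]
gripper_width: 0.006
gripper_force: 1.6
t 6.45 rack [15.  0.] z 35.4 F(rack) [ 3.31 -0.23] 2.01 w 0.01
yaw err of tool y vs rack y -0.0006 tilt [-0.0005 -0.0003]
tool shift [-13.5   0.    1.4]
clock: 6.82
eef_pos: [520.6, 26.1, 35.4]
orientation: [0.603, 0.798, -0.0, -0.0]
contact_force: [-1.3, 2.0, -0.3]
gripper_width: 0.009
gripper_force: 1.3
t 6.825 rack [ 9.2 -0.1] z 35.4 F(rack) [2.29 0.66] -0.33 w 0.01
yaw err of tool y vs rack y -0.0003 tilt [-0.0003 -0.0003]
tool shift [-7.7 -0.1  1.4]
```

In the tool's units: -1.5 mm is -0.024.

```bash
python3 -m crank '{"ticks": [[0,-0.024,0,0,0,0,0],[0,-0.024,0,0,0,0,0]]}' | grep -E "eef|contact"; python3 -m crank '{"ticks": [[0,-0.016,0,0,0,0,0],[0,-0.016,0,0,0,0,0]]}'| grep -E "eef|contact"; python3 where.py 1.5 0 34
```

```text
eef_pos: [521.4, 23.2, 35.4]
contact_force: [-0.5, 1.6, -0.5]
eef_pos: [522.0, 21.4, 35.5]
contact_force: [-1.0, 1.3, -1.1]
t 7.325 rack [ 4.3 -0.1] z 35.5 F(rack) [1.48 0.58] -1.14 w 0.0
yaw err of tool y vs rack y -0.0004 tilt [-0.0002 -0.0002]
tool shift [-2.8 -0.1  1.5]
```

In the tool's units: -1 mm is -0.016.

```bash
for k in 1; do python3 -m crank '{"ticks": [[0,-0.016,0,0,0,0,0],[0,-0.016,0,0,0,0,0]]}' | grep -E "eef|contact"; python3 -m crank '{"ticks": [[0,-0.016,0,0,0,0,0],[0,-0.016,0,0,0,0,0]]}'| grep -E "eef|contact"; done; python3 where.py 1.5 0 34
python3 - <<'E'
from h import *
cv2.imwrite("pics/side3.png",cv2.resize(eyes.grab_frame("side")[165:265,230:330],None,fx=5.5,fy=5.5,interpolation=cv2.INTER_CUBIC))
E
```

```text
eef_pos: [522.6, 19.5, 35.5]
contact_force: [-1.2, 2.1, -0.8]
eef_pos: [523.1, 17.6, 35.5]
contact_force: [-0.3, 1.8, -0.4]
t 7.825 rack [ 0.4 -0.2] z 35.5 F(rack) [ 1.83 -0.24] -0.39 w 0.01
yaw err of tool y vs rack y -0.0004 tilt [-0.     -0.0001]
tool shift [ 1.1 -0.2  1.5]
```

View pics/side3.png

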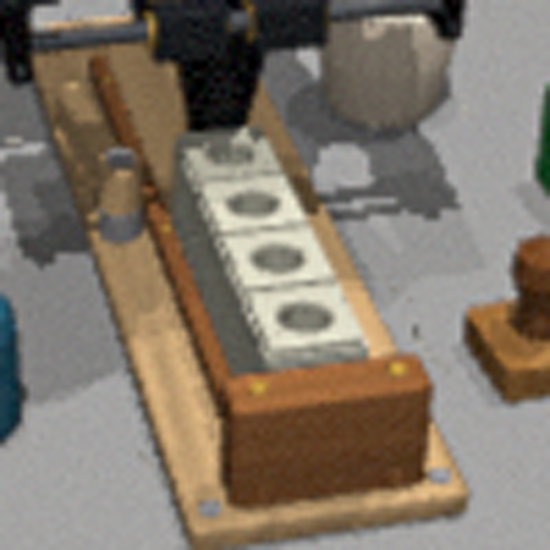

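The row is upright and close to the stop. I'll measure the gap from the hole centres at crop (305,318), (278,258), (253,203) and (231,152).

Run:
```python
from h import *
p=np.load("rack.npy")
for x,y in [(305,318),(278,258),(253,203),(231,152)]: print(w2r(p,ray("side",(230+(x+.5)/5.5-.5,165+(y+.5)/5.5-.5),62)).round(1))
```

```text
[-135.     0.8]
[-98.2   0.5]
[-61.7   0.4]
[-25.3  -0.3]
```

In the tool's units: -1 mm is -0.016.

```bash
python3 -m crank '{"ticks": [[0,-0.016,0,0,0,0,0],[0,-0.016,0,0,0,0,0]]}' | grep -E "eef|contact"; python3 -m crank '{"ticks": [[0,-0.016,0,0,0,0,0]]}'| grep -E "eef|contact";  python3 -m crank '{"ticks": [[0,-0.016,0,0,0,0,0]]}'| grep -E "eef|contact"; python3 where.py
```

```text
eef_pos: [523.7, 15.9, 35.6]
contact_force: [-1.9, 3.9, -2.1]
eef_pos: [523.8, 15.9, 35.6]
contact_force: [-1.5, 5.8, -0.3]
eef_pos: [523.8, 15.9, 35.6]
contact_force: [-2.0, 7.6, -0.8]
t 8.375 rack [-1.5 -0.4] z 35.6 F(rack) [ 7.91 -0.15] -0.77 w 0.01
yaw err of tool y vs rack y 0.0007 tilt [-0.0004  0.0024]
```

The force rises and the tool has stopped at rack x = −1.5, so the rear face is at −11 and the row is home. I'll press briefly, back off and lift, then plan the keeper sweep.

In the tool's units: 15 mm is 0.24, 8 mm is 0.128.

```bash
python3 -m crank '{"ticks": [[0,-0.032,0,0,0,0,0],[0,0,0,0,0,0,0],[0,0,0,0,0,0,0],[0,0.128,0,0,0,0,0],[0,0.24,0,0,0,0,0]]}' | grep -E "eef|contact"; python3 -m crank '{"ticks": [[0,0.32,0,0,0,0,0],[0,0,0,-0.48,0,0,0],[0,0,0,-0.48,0,0,0],[0,0,0,0,0,0,0]]}'| grep -E "eef|contact"; python3 where.py 42 75 85
python3 - <<'E'
from h import *
p=np.load("rack.npy")
for n,px in [("black",(181,228)),("red",(192,205)),("red r",(204,205))]: print(n,w2r(p,ray("side",px,0)).round(0))
last=None
for q in [-.15,0,.2,.4,.6,.8,1.0,1.2,1.4,1.57]:
    d=np.array([np.cos(q),-np.sin(q)]);u=np.array([-np.sin(q),-np.cos(q)])
    T=np.array([-1,38])+42*d-(6+9.5*abs(u[0])+15*abs(u[1]))*u
    print(q,T.round(1),None if last is None else (T-last).round(1));last=T
im=eyes.grab_frame("side");cv2.imwrite("pics/side4.png",cv2.resize(im[145:265,170:330],None,fx=4.5,fy=4.5,interpolation=cv2.INTER_CUBIC))
E
```

```text
eef_pos: [519.0, 33.1, 35.7]
contact_force: [0.0, -0.4, 0.3]
eef_pos: [514.9, 53.8, 97.8]
contact_force: [-0.4, -1.3, -0.6]
t 9.5 rack [37.4 -2.2] z 97.8 F(rack) [-1.13  0.77] -0.62 w 0.01
yaw err of tool y vs rack y -0.0004 tilt [ 0.0055 -0.0004]
tool shift [  4.6 -77.2  12.3]
black [-29. 196.]
red [ 54. 167.]
red r [ 48. 140.]
-0.15 [37.2 66.3] None
0 [41. 59.] [ 3.8 -7.3]
0.2 [44.7 51.8] [ 3.7 -7.2]
0.4 [46.8 43.3] [ 2.2 -8.5]
0.6 [47.1 33.9] [ 0.2 -9.4]
0.8 [45.  24.1] [-2.1 -9.8]
1.0 [40.3 14.6] [-4.7 -9.5]
1.2 [33.1  6.2] [-7.2 -8.4]
1.4 [23.8 -0.3] [-9.3 -6.6]
1.57 [14.5 -4. ] [-9.2 -3.6]
```

View pics/side4.png

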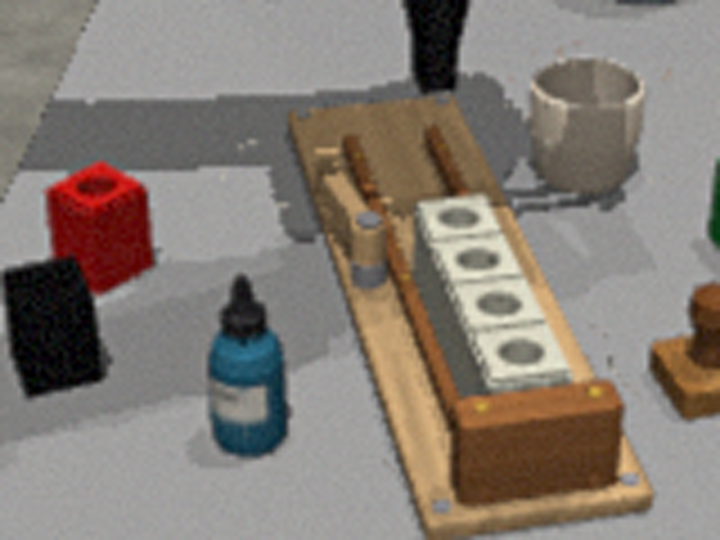

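The row stands tight at the stop with the fingers clear, and the keeper bar, from (368,225) to (325,155), points slightly outward. The red block is 60 mm or more beyond the finger path. I'll go over to the outer side of the bar and come down.

In the tool's units: -40 mm is -0.64, 31 mm is 0.496.

```bash
python3 -m crank '{"ticks": [[0,0.016,-0.64,0,0,0,0],[0,0,-0.64,0,0,0,0],[0,0,0,0.496,0,0,0],[0,0,0,0.496,0,0,0],[0,0,0,0,0,0,0]]}'| grep -E "eef|contact"; python3 where.py 39 66 36
```

```text
eef_pos: [433.3, 32.1, 31.4]
contact_force: [-0.1, -0.3, 0.5]
t 10.175 rack [38.9 82.3] z 31.4 F(rack) [-0.21  0.19] 0.46 w 0.01
yaw err of tool y vs rack y 0.0001 tilt [-0.0063 -0.0006]
tool shift [ 0.1 16.2 -4.7]
```

In the tool's units: 8 mm is 0.128, 7 mm is 0.112.

```bash
python3 -m crank '{"ticks": [[0,0,0.128,0,0,0,0],[0,0,0.128,0,0,0,0],[0,0.032,0.112,0,0,0,0],[0,0.064,0.112,0,0,0,0]]}'| grep -E "eef|contact"; python3 where.py 44.7 51.8 36;  python3 -m crank '{"ticks": [[0,0.032,0.128,0,0,0,0],[0,0,0.144,0,0,0,0],[0,-0.032,0.152,0,0,0,0]]}'| grep -E "eef|contact"; python3 where.py 40.3 14.6 36
```

```text
eef_pos: [463.2, 46.0, 33.8]
contact_force: [-2.0, -1.4, 0.8]
t 10.675 rack [44.1 49.6] z 33.8 F(rack) [-0.75  2.32] 0.76 w 0.01
yaw err of tool y vs rack y -0.0012 tilt [-0.0005 -0.001 ]
tool shift [ 0.6 -2.2 -2.2]
eef_pos: [488.9, 54.0, 33.5]
contact_force: [-1.9, -0.3, -0.4]
t 11.05 rack [44.8 22.7] z 33.5 F(rack) [0.22 1.89] -0.39 w 0.01
yaw err of tool y vs rack y 0.0001 tilt [-0.0003  0.0002]
tool shift [-4.5  8.1 -2.5]
```

Contact is about 2 N, as expected for the stiff pivot. I'll continue round the arc.

In the tool's units: -9 mm is -0.144, 8.5 mm is 0.136.

```bash
python3 -m crank '{"ticks": [[0,-0.072,0.128,0,0,0,0],[0,-0.112,0.136,0,0,0,0],[0,-0.144,0.104,0,0,0,0]]}'| grep -E "eef|contact"; python3 where.py 14.5 -4 36
python3 -m crank '{"ticks": [[0,-0.064,0.032,0,0,0,0],[0,-0.048,0.016,0,0,0,0]]}'| grep -E "eef|contact"; python3 where.py 14.5 -4 36
```

```text
eef_pos: [517.2, 40.1, 33.6]
contact_force: [-1.6, 1.2, 0.3]
t 11.425 rack [23.6 -0.7] z 33.6 F(rack) [1.59 1.22] 0.26 w 0.0
yaw err of tool y vs rack y -0.0002 tilt [0.0006 0.0005]
tool shift [-9.1  3.3 -2.4]
eef_pos: [521.5, 34.0, 33.7]
contact_force: [-1.1, 0.5, 0.2]
t 11.675 rack [16.6 -3.1] z 33.7 F(rack) [0.79 0.9 ] 0.24 w 0.0
yaw err of tool y vs rack y -0.0007 tilt [0.0007 0.0002]
tool shift [-2.1  0.9 -2.3]
```

In the tool's units: -1.5 mm is -0.024.

```bash
python3 -m crank '{"ticks": [[0,-0.024,0,0,0,0,0],[0,-0.024,0,0,0,0,0]]}'| grep -E "eef|contact"; python3 -m crank '{"ticks": [[0,-0.024,0,0,0,0,0],[0,-0.024,0,0,0,0,0]]}'| grep -E "eef|contact"; python3 where.py 14.5 -4 36
```

```text
eef_pos: [522.2, 32.1, 33.8]
contact_force: [0.1, 3.4, 0.1]
eef_pos: [522.3, 31.9, 33.8]
contact_force: [-2.0, 9.1, -0.2]
t 12.175 rack [14.3 -3.3] z 33.8 F(rack) [ 9.27 -0.59] -0.15 w 0.01
yaw err of tool y vs rack y 0.0015 tilt [0.0002 0.0041]
tool shift [ 0.2  0.7 -2.2]
```

The bar stopped at x = 14.3 against a predicted 14.5, with the force rising to 9 N, so it is on its stop. I'll back off, lift clear and check.

In the tool's units: -50 mm is -0.8, -20 mm is -0.32.

```bash
python3 -m crank '{"ticks": [[0,0,0,0,0,0,0],[0,0.128,0,0,0,0,0],[0,0.32,0,0,0,0,0],[0,0.32,0,-0.32,0,0,0],[0,0.32,0,-0.8,0,0,0]]}'| grep -E "eef|contact"; python3 -m crank '{"ticks": [[0,0.48,0,-0.8,0,0,0],[0,0.32,0,-0.8,0,0,0],[0,0,0,0,0,0,0],[0,0,0,0,0,0,0]]}'| grep -E "eef|contact"
python3 - <<'E'
from h import *
im=eyes.grab_frame("side");cv2.imwrite("pics/side5.png",cv2.resize(im[145:265,170:330],None,fx=4.5,fy=4.5,interpolation=cv2.INTER_CUBIC))
E
```

```text
eef_pos: [502.4, 94.3, 103.7]
contact_force: [0.7, 0.2, 0.7]
eef_pos: [490.0, 141.6, 203.9]
contact_force: [-0.0, -0.4, -0.3]
```

View pics/side5.png

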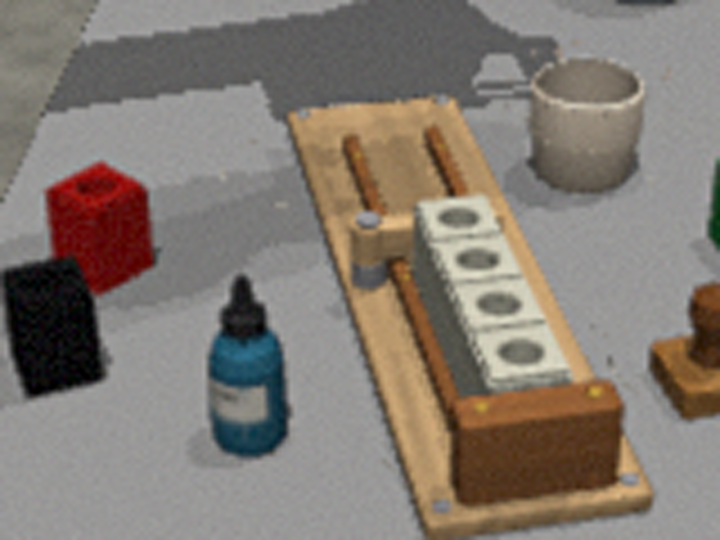

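The bar at (390,235) now lies across the track behind the row. The props are upright and tight at the stop, the bystanders have not moved, and the robot is clear.

```bash
python3 -c "
from station import robot
print(robot.job_done())"
```

```text
the job is handed in; nothing more can be done
None
```

I pushed the row of four home against the end stop, swung the keeper shut behind it, moved the robot clear of everything and handed the job in; the verdict was not shown.

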